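# Set the open vial under the sampling needle and dip the needle

## Robot

A 6-joint arm with a two-finger parallel gripper is mounted at the origin on the work surface. World frame = base frame: x ahead of the robot, y to its left, z up, the work surface at z = 0. Lengths are in m, angles in degrees, forces in N, time in s.
With the tool pointing down it reaches from about 0.35 to 0.85 m from the base axis. Payload 8.1 kg.
Tool frame: the origin (TCP) lies midway between the tips of the shut fingers; the grasp point (between the pads) lies 19 mm behind it; z points along the fingers, y is the direction in which the jaws open and shut (so a half turn about z gives the same grasp; the last joint's range is limited). The gripper opens to 93 mm and grips with 3 to 60 N. Pads are 15 mm wide; open, the fingers measure 128 mm over their backs; the gripper's body (75 mm by 188 mm) begins 65 mm behind the grasp point.
Start: joints at [60.08, 7.471, 85.268, -0, 87.261, -4.893], TCP at [0.254, 0.544, 0.219] pointing down, gripper open.
Joint ranges: [-169.43, 169.43], [-51.17, 129.36], [1.28, 143.12], [-76.62, 256.62], [0, 156.53], [-152.29, 152.29]. Speed limits (degrees/s): [136.94, 136.94, 159.86, 180, 180, 180].

## Interface

Orientations are given as a 3x3 rotation matrix whose columns are the frame's x, y, z axes.
In Python, from rig import move_ptp, movel, set_joints, move_gripper, hold, solve_ik, get_obs, read_camera, PlanningError, sign_off, recognise, mark_of gives the robot as it stands. Calls block until the motion is done:
- move_ptp(position, orientation): joint-space move of the TCP to a pose.
- movel(position, frame=None, feed=0.15, stop_force=None): straight line of the TCP; frame=None keeps the orientation; feed is the mean speed in m/s. With stop_force (N) it stops when the force on the tool has changed by that much, and returns True; else False.
- set_joints(angles): joint-space move.
- move_gripper(opening): finger opening in m; the grip force is fixed at half the most; returns when the fingers have stopped.
- hold(seconds).
- solve_ik(position, orientation): joint angles nearest the present ones, or None.
- get_obs(): the state.
- read_camera(name): name is "scene" or "top" or "wrist"; returns a dict with "image" (420x560x3 uint8, red, green, blue), "intrinsics" (3x3 intrinsics, pixels), "R" (3x3) and "t" (3): a world point X has camera coordinates R X + t. Camera axes: x right, y down, z forward; pixel columns grow to the right and rows downward; lengths in m; the calibration is good to about 2 mm. The wrist camera is an equidistant fisheye: a pixel r from the principal point sees the ray r / f radians off the axis. A picture is of the moment at which its call begins. There is no depth.
A pose or a line that the arm cannot do raises PlanningError and nothing moves.
- sign_off(): hands the job in, once; it reports no verdict.
Trained networks look in a picture, given as the dict that the camera call returned (one of the last four; its "shot" number tells which), for a name from the list of things; names that differ only in an ending like _2 or _b are one class to them, and where a whole thing is asked for, a point or a joint stands for the part that bears it (a point fixed in the world has none). Each returns a list of dicts, best first, with "score" (0 to 1); they miss things now and then, are a little off and sometimes report something else, mostly with a low value. They report only what shows in the picture. A call takes as long as a camera call. They do not tell look-alikes from the thing itself.
- recognise(picture, thing): "xy" ([column, row] in pixels, amid what is visible of it).
- mark_of(picture, thing): "xy" ([column, row] in pixels: a listed point, or the origin of a listed thing).
The state is a dict: "clock": time; "joints": joint angles; "qvel": joint speeds; "effort": joint torques, N m; "tcp_pos": TCP position; "ee_rot": TCP orientation; "force": force on the tool from outside, world axes, zero at the start; "ft_torque": the same for the moment, N m; "finger_gap": finger opening in m.
Only numpy, scipy, OpenCV 4.12 (cv2) and the standard library are available. Lean on these libraries where they do the work, as an engineer would, in place of code of your own. Each camera call takes 0.05 s, during which the arm holds its last target. There are 200 camera calls.

## Task

Slide the vial carrier across the steel deck, flat and without lifting it, until the one vial whose cap has an open hole stands with that hole exactly under the sampling needle. Then press the stand's black knob all the way down so that the needle dips into the vial, keep it down for a good second, and let it spring fully up again. Leave the carrier there with the three vials in their pockets, and do not disturb the bottle, box and beaker around the stand.

Things in the scene. Friction and masses are not known exactly. Their poses are not given: they have to be found in the camera images.
- press: Fixed sampling stand. Origin: on the bench under the needle's axis; x points from its open front (which faces the robot's right, -y, within 15 degrees) to its back. Steel deck 8 mm thick, x -290 to +90, y -130 to +130 mm. White hood above, on two 22 mm posts at x 55, y -50 and +50. A fixed 18 mm nozzle round the needle hangs below the hood, down to 97 mm above the bench.
- hood_edge (a point): Middle of the hood's lower front edge, 150 mm above the bench, 80 mm in front of the needle. The hood is 150 mm deep, 130 wide, 60 high. With the open vial under the needle the grip fin is just beneath this edge, where an upright gripper strikes the hood: lean the gripper back towards the open front by about 40 degrees.
- needle_tip (a point): Tip of the needle (4 mm diameter, vertical), which points down from the nozzle; 82 mm above the bench when up, 58 mm when fully down. It moves only up and down, together with the knob.
- knob_top (a point): Centre of the flat top of the black round knob (40 mm diameter) on top of the hood, on the needle's axis; 256 mm above the bench when up.
- plunger (a joint): Travel of knob and needle: 0 = up, 0.024 m = fully down on its stop. A spring lifts it: about 5 N starts it, about 10 N holds it fully down.
- carrier: Loose grey vial carrier, 0.3 to 0.65 kg. Origin: centre of its pocket block's underside; x points away from the grip fin, z up. Block 44 mm in x, 116 in y, 22 high, with three square pockets 25.5 mm wide, 18 deep, at y = -36, 0, +36 mm. A flat tongue 44 mm wide, 8 thick, runs from the block to x = -88 mm.
- carrier_grip (a point): Middle of the upright aluminium grip fin on the tongue, 35 mm above the carrier's underside (43 mm above the bench), at carrier x = -72. The fin is 24 mm long in carrier x, 12 mm thick in carrier y, and its top is 47 mm above the carrier's underside.
- vial_open: The vial to be sampled: amber glass, 24 mm diameter, 60 mm tall, its flat-topped aluminium cap (25 mm diameter) has an open hole 11 mm wide and 20 mm deep. Origin: centre of its base; z up. It stands in any one of the carrier's three pockets, its base 4 mm above the carrier's underside, with about 1 mm of play.
- vial_mouth (a point): Centre of the cap's hole at its top rim, 60 mm above the vial's base and 72 mm above the bench.
- vial_b: A vial of the same size whose cap is closed and domed, in another pocket. Origin: centre of its base.
- vial_c: Like vial_b, in the remaining pocket.
- culture_bottle: Bystander: amber bottle, 44 mm diameter, 130 mm tall, standing on the bench behind the stand. Origin: centre of its base.
- tip_box: Bystander: clear open box, 80 by 110 by 45 mm, on the bench behind the stand. Origin: centre of its underside.
- beaker: Bystander: steel beaker, 60 mm across the rim, 80 mm tall, beside the deck, on the side away from the robot. Origin: centre of its base.
Not all that is in view belongs to the job. What is shaped like the carrier but turquoise or yellow is not meant.

How it is judged:
By the outcome, as a careful person would: the job done as asked, in the order asked, and still so for the second after the job is handed in, with the robot touching nothing.
It also fails if it takes over 53 s, if anything falls off the work surface, if the arm or the gripper's body presses on something with over 40 N, if the wrist force passes 120 N, or if a joint passes its speed limit or range.

## Working session

There is one attempt and no reset: what is moved stays moved. The work goes in short steps, each a Python script; the robot and the scene stay as the last script left them, time stands still between calls to the robot, and variables do not carry over. Pictures are saved under pics/ and viewed, on a budget of 10 in all, crops included, one or two more only if the job needs it, and the job is handed in when it is done.

```bash
mkdir -p pics; ls
cat > h.py <<'E'
import numpy as np, cv2
from rig import *
def save(p,n): cv2.imwrite('pics/'+n+'.png',p["image"][:,:,::-1])
E
python3 - <<'E'
from h import *
ims=[]
for c in ("scene","top"):
    p=read_camera(c); save(p,c+'0')
    print(c,p["intrinsics"].round(1).tolist(),p["R"].round(4).tolist(),p["t"].round(4).tolist())
    for n in ("hood_edge","knob_top","needle_tip","press","carrier","carrier_grip","vial_mouth","vial_b"):
        print(n,[(np.round(d["xy"],1).tolist(),round(d["score"],2)) for d in mark_of(p,n)][:5])
print(get_obs()["clock"])
E
```

```text
pics
scene [[536.9, 0.0, 285.4], [0.0, 536.9, 222.8], [0.0, 0.0, 1.0]] [[-0.5955, 0.8034, -0.0009], [0.5795, 0.4287, -0.6931], [-0.5564, -0.4133, -0.7208]] [0.3775, -0.2677, 1.7003]
hood_edge [([328.1, 210.5], 0.89)]
knob_top [([362.2, 191.2], 0.68)]
needle_tip [([277.9, 226.6], 0.48)]
press [([352.4, 266.1], 0.94)]
carrier [([227.7, 168.5], 0.95), ([292.2, 241.7], 0.81), ([183.0, 220.2], 0.64), ([304.3, 357.4], 0.59)]
carrier_grip [([250.0, 163.8], 0.74), ([323.5, 372.5], 0.73), ([205.0, 273.6], 0.68), ([189.1, 196.2], 0.67), ([281.8, 213.4], 0.59)]
vial_mouth [([278.9, 226.3], 0.64)]
vial_b [([289.7, 239.4], 0.73), ([305.0, 235.7], 0.68)]
top [[538.0, 0.0, 282.2], [0.0, 538.0, 203.3], [0.0, 0.0, 1.0]] [[-0.0251, -0.9997, 0.0048], [-0.9877, 0.024, -0.1548], [0.1547, -0.0086, -0.9879]] [-0.0064, 0.6709, 1.3763]
hood_edge [([250.0, 252.9], 0.98)]
knob_top [([168.4, 204.9], 0.52), ([215.1, 247.6], 0.49)]
needle_tip [([250.7, 251.2], 0.5), ([313.0, 251.9], 0.34)]
press []
carrier [([381.3, 195.0], 0.97), ([201.4, 152.7], 0.93), ([283.4, 153.4], 0.77), ([407.5, 284.7], 0.76), ([283.9, 244.0], 0.6)]
carrier_grip [([309.1, 253.9], 0.96), ([315.3, 155.7], 0.91), ([401.7, 223.2], 0.74), ([178.8, 146.2], 0.73), ([385.4, 290.9], 0.7)]
vial_mouth [([289.6, 227.5], 0.5)]
vial_b [([284.0, 241.3], 0.66), ([278.9, 256.3], 0.38)]
0.9
```

```bash
python3 -c "
import cv2,numpy as np
a=cv2.imread('pics/scene0.png');b=cv2.imread('pics/top0.png')
cv2.imwrite('pics/both0.png',cv2.resize(np.vstack([a,b]),(400*2,600*2))[:, :] if 0 else cv2.resize(np.hstack([a,b]),(800,300)))"
```

```text
(no output)
```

View pics/top0.png

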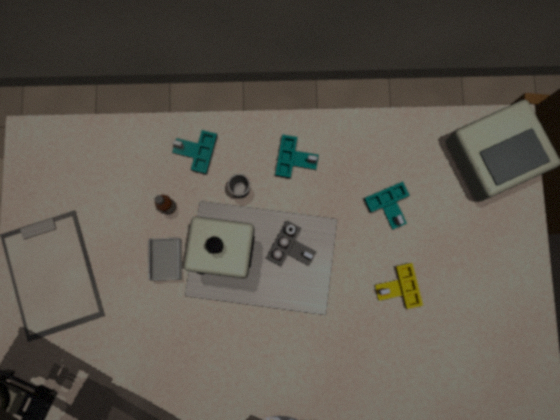

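View pics/scene0.png

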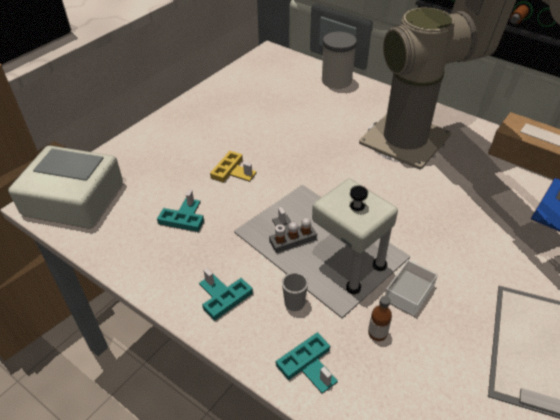

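```bash
python3 - <<'E'
import cv2,numpy as np
a=cv2.imread('pics/scene0.png');b=cv2.imread('pics/top0.png')
A=cv2.resize(a[195:265,250:330],(400,350),interpolation=cv2.INTER_CUBIC)
B=cv2.resize(b[195:320,180:345],(792,600),interpolation=cv2.INTER_CUBIC)
B=cv2.resize(b[215:285,255:335],(400,350),interpolation=cv2.INTER_CUBIC)
cv2.imwrite('pics/crop1.png',np.hstack([A,B]))
E
cat >> h.py <<'E'
def proj(c,X):
    X=np.atleast_2d(X)@c["R"].T+c["t"]; k=c["intrinsics"]
    if c.get("fish"):
        r=np.hypot(X[:,0],X[:,1]); th=np.arctan2(r,X[:,2]); s=th/np.maximum(r,1e-9)
        return np.c_[k[0,0]*X[:,0]*s+k[0,2],k[1,1]*X[:,1]*s+k[1,2]]
    q=X@k.T; return q[:,:2]/q[:,2:]
def ray(c,uv):
    k=c["intrinsics"]; d=np.array([(uv[0]-k[0,2])/k[0,0],(uv[1]-k[1,2])/k[1,1]])
    if c.get("fish"):
        th=np.hypot(*d); v=np.r_[d/max(th,1e-9)*np.sin(th),np.cos(th)]
    else: v=np.r_[d,1]
    return -c["R"].T@c["t"], c["R"].T@v
def atz(c,uv,z):
    o,v=ray(c,uv); return o+v*(z-o[2])/v[2]
def rz(a): return np.array([[np.cos(a),-np.sin(a),0],[np.sin(a),np.cos(a),0],[0,0,1]])
E
python3 - <<'E'
from h import *
s=read_camera("scene");t=read_camera("top")
P=lambda n,c,uv,z: print(n,atz(c,uv,z).round(4))
P("knob s",s,(360,191),.256);P("knob t",t,(214.5,245),.256)
P("hood s",s,(328.1,210.5),.15);P("hood t",t,(250,252.9),.15)
P("press s",s,(352.4,266.1),0)
P("grip s",s,(281.8,213.4),.043);P("grip t",t,(309.1,253.9),.043)
P("car s",s,(292.2,241.7),.008);P("car t",t,(283.9,244),.008)
P("mouth s",s,(278.9,226.3),.072);P("mouth t",t,(289.6,227.5),.072)
for uv in((201,203),(336,219),(327,312),(186,296)): P("deck t",t,uv,.008)
E
```

```text
knob s [0.5492 0.1368 0.256 ]
knob t [0.5477 0.133  0.256 ]
hood s [0.5469 0.0605 0.15  ]
hood t [0.5349 0.0594 0.15  ]
press s [0.544  0.1412 0.    ]
grip s [ 0.5344 -0.0856  0.043 ]
grip t [ 0.5354 -0.0905  0.043 ]
car s [ 0.5732 -0.0234  0.008 ]
car t [ 0.5659 -0.0252  0.008 ]
mouth s [ 0.598  -0.0469  0.072 ]
mouth t [ 0.6034 -0.0404  0.072 ]
deck t [0.6838 0.1988 0.008 ]
deck t [ 0.6306 -0.169   0.008 ]
deck t [ 0.3825 -0.135   0.008 ]
deck t [0.4338 0.2392 0.008 ]
```

View pics/crop1.png

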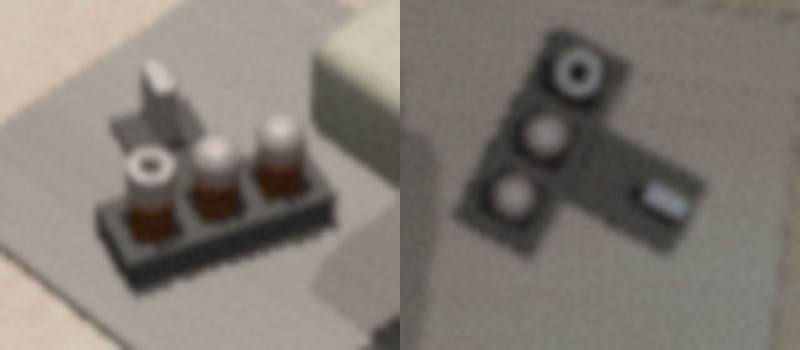

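Targets: the grey carrier, with its block at top (284,244) and its fin at (309,254). Look-alikes: turquoise at (283,155), (203,152) and (387,203), and yellow at (405,285). The crop shows the ring-shaped open cap at top px (290.6,229.6), in the carrier's y=-36 pocket. The other two caps are domed.

```bash
cat >> h.py <<'E'
def tool(yaw,lean,s=1):
    "yaw of carrier x, lean back (deg)"
    a,l=np.radians([yaw,lean]); fx=np.array([np.cos(a),np.sin(a),0])
    z=np.sin(l)*fx-np.cos(l)*np.array([0,0,1]); y=s*np.array([-np.sin(a),np.cos(a),0])
    return np.c_[np.cross(y,z),y,z]
def tcp(g,R,back=0): return np.asarray(g)+(.019-back)*R[:,2]
E
python3 - <<'E'
from h import *
w=read_camera("wrist"); o=get_obs()
c=-w["R"].T@w["t"]; E=o["ee_rot"]
print("cam in tool",E.T@(c-o["tcp_pos"]),"axis",E.T@w["R"][2],w["intrinsics"].round(1).tolist()); print(E.round(2).tolist())
n=np.array([.547,.133,0]); a=np.radians(82)
fx=np.array([np.cos(a),np.sin(a),0]);fy=np.array([-np.sin(a),np.cos(a),0])
gf=n-.072*fx+.036*fy; gf[2]=.043; print("final grip",gf)
g=np.array([.535,-.088,.043])
for s in(1,-1):
  for yaw,p in((61.5,g),(82,gf)):
    for b in(0,.1):
      R=tool(yaw,40,s); q=solve_ik(tcp(p,R,b),R); print(s,yaw,b,None if q is None else np.round(q,1))
E
```

```text
cam in tool [ 0.07472678 -0.00027612 -0.16469917] axis [-2.71907876e-01  1.85425357e-05  9.62323286e-01] [[325.2, 0.0, 281.3], [0.0, 325.2, 209.8], [0.0, 0.0, 1.0]]
[[-0.91, 0.42, -0.0], [0.42, 0.91, 0.0], [0.0, 0.0, -1.0]]
final grip [0.50132989 0.06671093 0.043     ]
1 61.5 0 [-40.1  13.6 110.2  41.7  71.4 149.2]
1 61.5 0.1 [-46.9   7.4 107.6  38.   82.  150.2]
1 82 0 [-24.9  11.1 113.2  39.8  73.9 145.4]
1 82 0.1 [-31.8   5.5 109.7  36.2  84.8 146.2]
-1 61.5 0 [-40.1  13.6 110.2  41.7  71.4 -30.8]
-1 61.5 0.1 [-46.9   7.4 107.6  38.   82.  -29.8]
-1 82 0 [-24.9  11.1 113.2  39.8  73.9 -34.6]
-1 82 0.1 [-31.8   5.5 109.7  36.2  84.8 -33.8]
```

```bash
cat >> h.py <<'E'
N=np.array([.547,.133,0]); YP=82
def press(x,y,z,n=None):
    a=np.radians(YP); n=N if n is None else n
    return n+np.array([np.cos(a)*x-np.sin(a)*y,np.sin(a)*x+np.cos(a)*y,z])
def look(): return press(-.127,0,.192),tool(YP,40)
def wrist():
    p=read_camera("wrist"); p["fish"]=1; return p
def marks(p,*ns):
    for n in ns: print(n,[(np.round(d["xy"],1).tolist(),round(d["score"],2)) for d in mark_of(p,n)][:4])
E
python3 - <<'E'
from h import *
p,R=look()
movel(get_obs()["tcp_pos"]+[0,0,.2],feed=.3)
move_ptp(p+[0,0,.17],R); print(get_obs()["clock"])
movel(p,feed=.2)
w=wrist(); save(w,"w1"); print(get_obs()["clock"],np.round(get_obs()["force"],1))
marks(w,"needle_tip","hood_edge","vial_mouth","carrier_grip","carrier")
print("expected needle tip",proj(w,press(0,0,.082)),"hood",proj(w,press(-.08,0,.15)),"mouth",proj(w,[.6007,-.0437,.072]),"grip",proj(w,[.535,-.088,.043]))
E
```

```text
Traceback (most recent call last):
rig.PlanningError: the arm cannot take that pose within its joint ranges
```

Run:
```python
from h import *
print(get_obs()["clock"],np.round(get_obs()["joints"],1))
for yaw in(82,75,65):
 for lean in(40,30):
  for x in(-.127,-.16):
   for z in(.192,.3,.36):
    q=solve_ik(press(x,0,z),tool(yaw,lean)); q2=solve_ik(press(x,0,z),tool(yaw,lean,-1))
    print(yaw,lean,x,z,None if q is None else np.round(q),None if q2 is None else np.round(q2))
```

```text
1.8667 [ 60.1   8.2  63.9  -0.  108.   -4.9]
82 40 -0.127 0.192 None [-31.   4. 101.  36.  92. -27.]
82 40 -0.127 0.3 None [-31.  -0.  94.  37. 101. -20.]
82 40 -0.127 0.36 None [-31.  -2.  89.  38. 106. -16.]
82 40 -0.16 0.192 [-34.   6.  99.  35.  94. 151.] [-34.   6.  99.  35.  94. -29.]
82 40 -0.16 0.3 None [-34.   1.  93.  37. 103. -23.]
82 40 -0.16 0.36 None [-34.   0.  88.  38. 108. -19.]
82 30 -0.127 0.192 None [-25.   0. 101.  29.  89. -20.]
82 30 -0.127 0.3 None [-25.  -3.  93.  29.  99. -15.]
82 30 -0.127 0.36 None [-25.  -4.  87.  30. 104. -12.]
82 30 -0.16 0.192 None [-28.   1. 100.  28.  90. -23.]
82 30 -0.16 0.3 None [-28.  -2.  92.  28. 100. -18.]
82 30 -0.16 0.36 None [-28.  -3.  86.  29. 106. -15.]
75 40 -0.127 0.192 None [-32.  -0. 106.  38.  89. -22.]
75 40 -0.127 0.3 None [-32.  -5.  99.  38.  98. -15.]
75 40 -0.127 0.36 None [-32.  -6.  93.  39. 103. -11.]
75 40 -0.16 0.192 None [-35.   2. 104.  37.  90. -25.]
75 40 -0.16 0.3 None [-35.  -3.  97.  38. 100. -18.]
75 40 -0.16 0.36 None [-35.  -4.  92.  39. 105. -14.]
75 30 -0.127 0.192 None [-26.  -3. 105.  30.  8
[... 233 characters left out ...]
0.16 0.36 None [-29.  -6.  90.  30. 103.  -9.]
65 40 -0.127 0.192 None [-33.  -7. 112.  40.  83. -16.]
65 40 -0.127 0.3 None [-33. -12. 105.  40.  93.  -8.]
65 40 -0.127 0.36 None [-33. -13.  99.  40.  98.  -4.]
65 40 -0.16 0.192 None [-36.  -5. 110.  39.  85. -18.]
65 40 -0.16 0.3 None [-36. -10. 103.  39.  95. -11.]
65 40 -0.16 0.36 None [-36. -11.  98.  40. 100.  -7.]
65 30 -0.127 0.192 None [-26.  -9. 110.  30.  81.  -6.]
65 30 -0.127 0.3 None [-26. -12. 101.  30.  91.  -1.]
65 30 -0.127 0.36 None [-26. -13.  95.  30.  97.   3.]
65 30 -0.16 0.192 None [-30.  -7. 108.  30.  83. -10.]
65 30 -0.16 0.3 None [-30. -11. 100.  30.  93.  -4.]
65 30 -0.16 0.36 None [-30. -11.  94.  30.  99.  -1.]
```

```bash
sed -i 's/^def look.*/def look(): return press(-.16,0,.13),tool(YP,58,-1)/' h.py
python3 - <<'E'
from h import *
p,R=look()
for q,Q in((p,R),(p+[0,0,.22],R),(tcp([.535,-.088,.043],tool(61.5,48,-1)),tool(61.5,48,-1)),(tcp(press(-.072,.036,.043),tool(82,48,-1)),tool(82,48,-1))):
    s=solve_ik(q,Q); print(None if s is None else np.round(s))
move_ptp(p+[0,0,.22],R); print(get_obs()["clock"])
movel(p,feed=.2)
w=wrist(); save(w,"w1"); print(get_obs()["clock"],np.round(get_obs()["force"],1))
marks(w,"needle_tip","hood_edge","vial_mouth","carrier_grip","carrier")
print("expected needle tip",proj(w,press(0,0,.082)),"hood",proj(w,press(-.08,0,.15)),"mouth",proj(w,[.6007,-.0437,.072]),"grip",proj(w,[.535,-.088,.043]))
E
```

```text
[-40.  22.  98.  46.  97. -43.]
[-40.   7.  90.  51. 112. -25.]
[-44.  18. 109.  48.  76. -38.]
[-29.  16. 112.  45.  78. -41.]
4.175
5.475 [-0.1  0.5 -0. ]
needle_tip [([282.0, 153.1], 0.67), ([281.6, 145.1], 0.24)]
hood_edge [([280.5, 142.6], 0.87)]
vial_mouth [([368.8, 338.8], 0.25)]
carrier_grip [([450.1, 122.5], 0.78)]
carrier [([453.9, 166.2], 0.87), ([327.8, 328.7], 0.7)]
expected needle tip [[279.76613119 150.62461953]] hood [[279.38424794 142.62389246]] mouth [[387.16185    308.79332362]] grip [[305.83487735 393.73470702]]
```

View pics/w1.png

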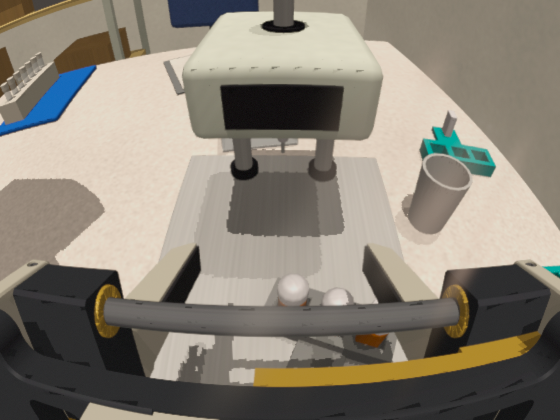

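Run:
```python
from h import *
w=wrist()
print("needle",atz(w,(282,153.1),.082),"posts",atz(w,(244,171),.008),atz(w,(322,171),.008), press(.055,.05,.008),press(.055,-.05,.008))
g=np.array([.535,-.088,.043]); R=tool(61.5,48,-1)
move_ptp(tcp(g,R,.1),R); movel(tcp(g,R),feed=.1)
print(get_obs()["clock"],np.round(get_obs()["force"],1))
t=read_camera("top"); save(t,"t2")
move_gripper(0.0); hold(.2)
o=get_obs(); print(o["clock"],np.round(o["force"],1),o["finger_gap"])
R=tool(82,48,-1)
movel(tcp(press(-.19,.03,.043),R),R,feed=.06)
o=get_obs(); print(o["clock"],np.round(o["force"],1),o["finger_gap"])
t=read_camera("top"); save(t,"t3")
a=cv2.imread('pics/t2.png')[200:300,240:350];b=cv2.imread('pics/t3.png')[200:300,240:350]
cv2.imwrite('pics/crop3.png',cv2.resize(np.hstack([a,b]),None,fx=3.6,fy=3.6,interpolation=cv2.INTER_CUBIC))
marks(t,"vial_mouth","carrier")
print("exp mouth",proj(t,press(-.118,0,.072)))
```

```text
needle [0.54818258 0.12817913 0.082     ] posts [0.50834099 0.19264011 0.008     ] [0.60768466 0.17891183 0.008     ] [0.50514112 0.1944234  0.008     ] [0.60416792 0.18050609 0.008     ]
7.4667 [-0.4 -0.2  0.2]
8.9417 [-1.5  0.9  2.1] 0.011659483002080298
10.1333 [ 2.9  1.3 -1.7] 0.012049469923624077
vial_mouth [([270.0, 255.0], 0.58)]
carrier [([383.0, 196.3], 0.78), ([201.8, 150.7], 0.7), ([266.9, 272.2], 0.69), ([284.8, 153.3], 0.59)]
exp mouth [[268.43142111 256.11174381]]
```

View pics/crop3.png

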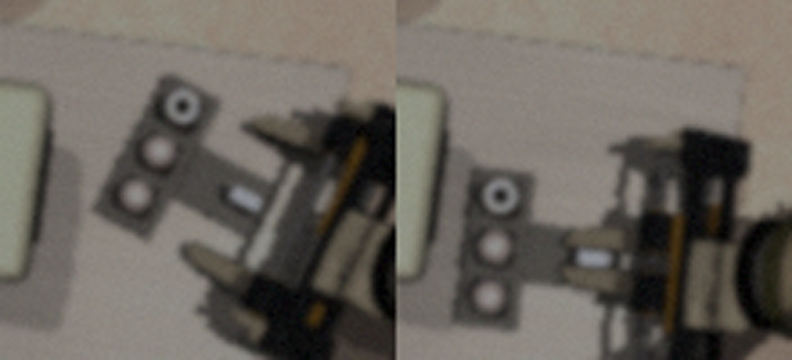

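Run:
```python
from h import *
t=read_camera("top"); im=cv2.cvtColor(t["image"],cv2.COLOR_RGB2GRAY).astype(float)
c=np.array([269,254.]); v,u=np.mgrid[0:420,0:560]
for i in range(4):
    m=np.hypot(u-c[0],v-c[1])<4.5; wt=np.clip(im-im[m].mean(),0,None)*m; c=np.array([(u*wt).sum(),(v*wt).sum()])/wt.sum()
k=atz(t,c,.072); print("ring",c,k,"kin",press(-.118,0,.072))
# knob centre in top
kk=mark_of(t,"knob_top"); print([d["xy"] for d in kk])
d=np.array([.5475,.1325])-k[:2]; kin=np.array([.5485,.132])-press(-.118,0,0)[:2]; print("move rel top",d,"kin",kin)
mv=(d+kin)/2; R=tool(82,48,-1); p=get_obs()["tcp_pos"].copy(); p[2]=tcp([0,0,.043],R)[2]
p[:2]+=mv; movel(p,R,feed=.06)
o=get_obs(); print(o["clock"],np.round(o["force"],1),o["tcp_pos"])
w=wrist(); save(w,"w4"); marks(w,"needle_tip","vial_mouth")
print("exp",proj(w,[.5485,.132,.082]),proj(w,[.5485,.132,.072]))
s=read_camera("scene"); save(s,"s4"); marks(s,"needle_tip","vial_mouth")
cv2.imwrite('pics/c4.png',np.hstack([cv2.imread('pics/w4.png')[0:300,140:440],cv2.resize(cv2.imread('pics/s4.png')[175:275,290:420],(390,300),interpolation=cv2.INTER_CUBIC)]))
```

```text
ring [268.52861459 253.67378487] [0.53684035 0.01576533 0.072     ] kin [0.53057757 0.01614837 0.072     ]
[[214.0, 244.3]]
move rel top [0.01065965 0.11673467] kin [0.01792243 0.11585163]
12.4917 [ 1.3 -1.9 -1.1] [0.50683649 0.07951208 0.03026722]
needle_tip [([346.3, 116.4], 0.63)]
vial_mouth [([344.3, 133.9], 0.8)]
exp [[343.73824641 115.79133146]] [[341.22976876 129.15830312]]
needle_tip []
vial_mouth [([351.1, 247.4], 0.54)]
```

View pics/c4.png

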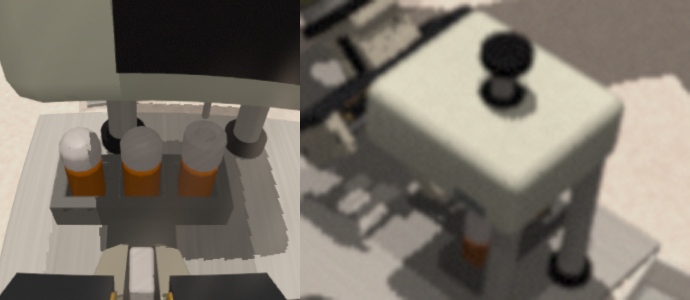

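Run:
```python
from h import *
w=wrist()
n=[];m=[]
for i in range(3):
    w=wrist(); a=mark_of(w,"needle_tip"); b=mark_of(w,"vial_mouth")
    if a:n.append(a[0]["xy"])
    if b:m.append(b[0]["xy"])
print(n,m)
A=atz(w,np.mean(n,0),.082);B=atz(w,np.mean(m,0),.072)
print("needle",A,"mouth",B,"diff",A-B)
im=w["image"][85:175,300:400,::-1].astype(float); im=np.clip(im*1.8,0,255).astype(np.uint8)
im=cv2.resize(im,None,fx=6,fy=6,interpolation=cv2.INTER_CUBIC)
for k in range(0,100,10): cv2.putText(im,str(300+k),(k*6,10),0,.35,(0,0,255))
for k in range(0,90,10): cv2.putText(im,str(85+k),(0,k*6+4),0,.35,(0,0,255))
cv2.imwrite('pics/w5.png',im)
```

```text
[[344.2, 116.8], [343.7, 117.7], [343.8, 115.6]] [[345.2, 133.6], [344.2, 133.2], [346.1, 135.6]]
needle [0.54836627 0.13128286 0.082     ] mouth [0.54964852 0.12790251 0.072     ] diff [-0.00128225  0.00338035  0.01      ]
```

View pics/w5.png

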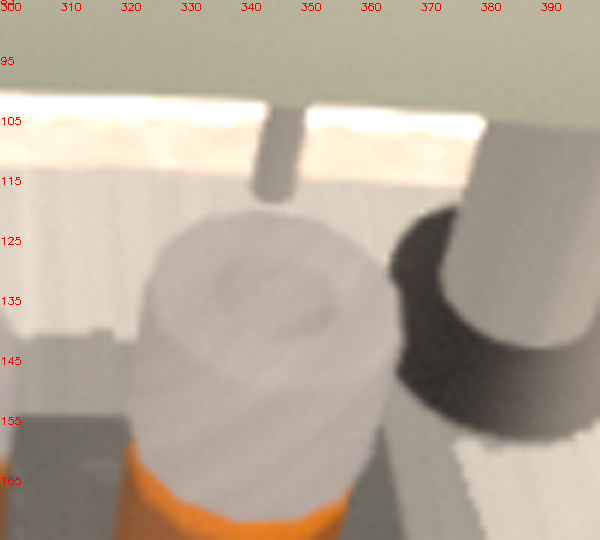

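Run:
```python
from h import *
w=wrist()
A=atz(w,(345.3,116.6),.082);B=atz(w,(346,134.2),.072); d=(A-B)[:2]; print(A,B,d)
R=tool(82,48,-1); p=get_obs()["tcp_pos"].copy(); p[2]=tcp([0,0,.043],R)[2]; p[:2]+=d
print(p-get_obs()["tcp_pos"]); movel(p,R,feed=.02); hold(.2)
w=wrist(); o=get_obs(); print(o["clock"],np.round(o["force"],1),o["tcp_pos"]-p)
marks(w,"needle_tip","vial_mouth")
im=np.clip(w["image"][85:175,300:400,::-1].astype(float)*1.8,0,255).astype(np.uint8)
im=cv2.resize(im,None,fx=6,fy=6,interpolation=cv2.INTER_CUBIC)
q=proj(w,[A]); r=proj(w,[A-[0,0,.01]]); print(q,r)
# expected hole outline under the needle
th=np.linspace(0,2*np.pi,60); P=np.c_[A[0]+.0055*np.cos(th),A[1]+.0055*np.sin(th),.072+0*th]
cv2.polylines(im,[((proj(w,P)-[300,85]+.5)*6-.5).round().astype(int).reshape(-1,1,2)],True,(0,0,255))
cv2.imwrite('pics/w6.png',im)
```

```text
[0.54915739 0.13130117 0.082     ] [0.55010485 0.12780867 0.072     ] [-0.00094746  0.0034925 ]
[-9.47458589e-04  3.49249931e-03  8.89984432e-06]
13.925 [ 1.2  0.9 -3. ] [-3.32946057e-05  1.48641786e-04 -9.76740326e-07]
needle_tip [([348.0, 118.5], 0.46)]
vial_mouth [([346.8, 135.3], 0.85)]
[[348.93697026 121.07078919]] [[346.16023776 134.43381413]]
```

View pics/w6.png

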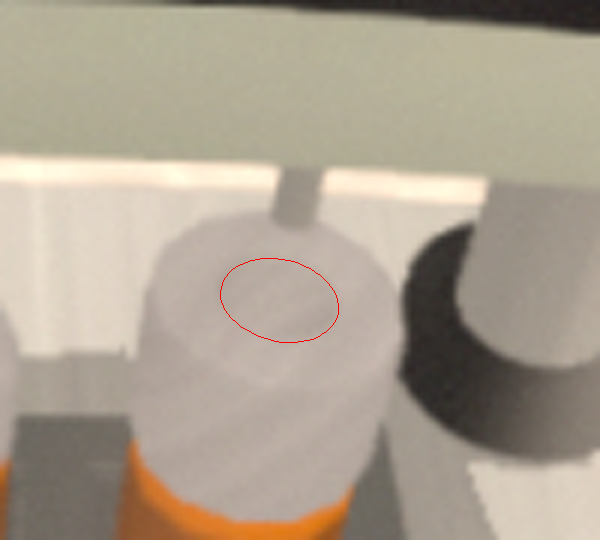

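Run:
```python
from h import *
move_gripper(.05); R=tool(82,48,-1); p=get_obs()["tcp_pos"].copy()
w=wrist(); marks(w,"vial_mouth"); print("target",proj(w,[.54916,.1313,.072])); save(w,"w7")
movel(p-.12*R[:,2],feed=.12)
q=get_obs()["tcp_pos"].copy(); q[2]=.34; movel(q,feed=.25); move_gripper(0)
K=np.array([.549,.1315,.30])
D=max((tool(a,0,-1) for a in (82,60,40)),key=lambda r:-1 if solve_ik(K,r) is None else 1)
move_ptp(K,D)
o=get_obs(); print(o["clock"],o["tcp_pos"],np.round(o["joints"]),np.round(o["force"],1))
hit=movel([K[0],K[1],.259],feed=.1,stop_force=8); print("early",hit)
hit=movel([K[0],K[1],.228],feed=.03,stop_force=25)
o=get_obs(); print(hit,o["clock"],o["tcp_pos"],np.round(o["force"],1))
s=read_camera("scene"); hold(1.4); o=get_obs(); print(o["tcp_pos"],np.round(o["force"],1)); save(s,"s8")
```

```text
vial_mouth [([344.1, 133.7], 0.6)]
target [[346.01124672 134.23376002]]
19.0417 [0.54855834 0.13096508 0.29943841] [ 8.  1. 84.  0. 95. 16.] [-0.   0.  -0.3]
early False
True 20.5083 [0.54949748 0.1316976  0.23287986] [-4.3  0.2 10.1]
[0.54947422 0.13171222 0.23309987] [-3.5 -1.1 10. ]
```

Run:
```python
from h import *
hit=movel([.549,.1315,.2295],feed=.01,stop_force=15)
o=get_obs(); print(hit,o["clock"],o["tcp_pos"],np.round(o["force"],1))
hold(1.4); o=get_obs(); print(o["clock"],o["tcp_pos"],np.round(o["force"],1))
movel([.549,.1315,.30],feed=.06); movel([.549,.1315,.36],feed=.2)
w=wrist(); save(w,"w9"); marks(w,"knob_top")
p,R=look(); move_ptp(p+[0,0,.22],R); movel(p+[0,0,.03],feed=.2)
w=wrist(); save(w,"w10"); marks(w,"needle_tip","vial_mouth")
N=[.54916,.1313]; print("exp",proj(w,[*N,.082]),proj(w,[*N,.072]),get_obs()["clock"])
s=read_camera("scene"); save(s,"s10"); marks(s,"knob_top")
cv2.imwrite('pics/c10.png',np.hstack([cv2.resize(cv2.imread('pics/w10.png')[80:240,180:400],(440,320)),cv2.resize(cv2.imread('pics/s10.png')[170:290,280:400],(320,320))]))
```

```text
False 22.3083 [0.54951616 0.13174168 0.2322291 ] [-5.7 -1.5 14.6]
23.7083 [0.54952136 0.13169326 0.23222009] [-5.5 -0.4 15. ]
knob_top [([282.3, 207.2], 0.58)]
needle_tip []
vial_mouth [([283.9, 179.0], 0.7), ([251.4, 213.1], 0.48)]
exp [[282.05704963 173.96549376]] [[282.01603599 180.85638503]] 27.875
knob_top [([360.2, 190.5], 0.57)]
```

View pics/c10.png

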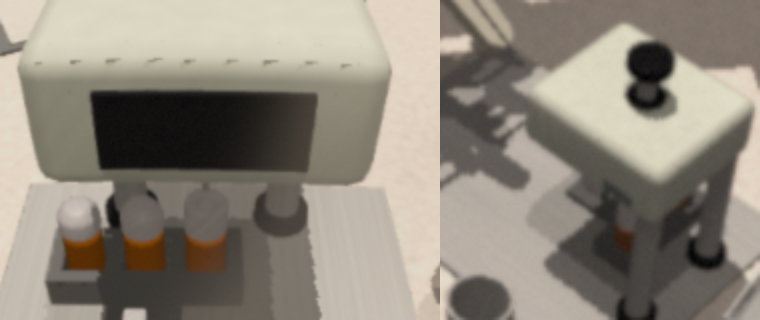

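```bash
python3 -c "
from h import *
hold(.3); print(sign_off(), get_obs()['clock'])"
```

```text
the job is handed in; nothing more can be done
the job is handed in; nothing more can be done
```

The job is done and handed in. The clock was at about 28 s, against the 53 s limit.

**Slide:** I gripped the grey carrier by its fin with the gripper leaned back 48°. I slid it flat under the hood and corrected it once, by 3.6 mm, from a wrist view of the needle and the cap hole. The hole then lined up with the needle to about 1 mm, by eye from the picture.

**Press:** I pushed the knob with the shut fingers.
- The first push stopped 1 mm short, on the force limit, and held there for 1.4 s.
- I pressed on from there to the hard stop: the TCP settled at 0.2322 m with about 15 N. I held that for 1.4 s, then lifted away.

**Last checks:**
- The final pictures show the knob and needle up again, all three vials in their pockets, and the robot clear of everything.
- The beaker looks undisturbed. I did not check the bottle and box again, but nothing moved near them.
- The network's hole position was about 2 px (1–2 mm) off the expected point in both later wrist views, after release and at the end, which is within its noise. It did not detect the needle tip in the last view, but the tip shows directly above the open cap.

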